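Run the feed roller up its ramp and close the keeper

TASK

With the fingertips, gently push the black plastic roller up the little ramp of its stand until it drops into the seat against the stop plate at the top, without letting it run away back down the ramp; then push the swinging keeper bar fully shut behind it. Do not grip, squeeze or lift the roller, and leave the small sewing things round the stand where they are.

Things in the scene. Friction and masses are not known exactly. Their poses are not given: they have to be found in the camera images.
- stand: Fixed grey metal stand, 270 mm long, 136 wide, left of the table's middle, turned. Origin on the table under the ramp's middle; x uphill, y left looking uphill, z up. Along x (mm): lip, top z 19, from -147 to -141; level apron, z 10, to -90; ramp rising to a crest at +60, z 32; level seat, z 29.5, to an upright stop plate, face at +101, top z 78. Side rails 116 mm apart, 10 to 17 mm high.
- ramp: The inclined plywood plate of the stand (8.3 degrees, rises 22 mm). Origin: middle of its lower edge, on its upper face (x = -90, z = 10 mm in the stand's frame); x runs up the slope (152 mm long), y to the left as in the stand, z square to the plate.
- roller: Loose roller of smooth hard black plastic, a cylinder 56 mm in diameter, 110 mm long plus thin 10 mm axle stubs, about 0.4 kg. Origin at its centre, y along its axis (parallel to the stand's y); x and z turn as it rolls. Starts at rest on the level apron, centre 95 to 110 mm downhill of the stand's origin, 38 mm above the table. On the ramp it rolls back unless held; in the seat it stays by itself.
- seat (a point): Where the roller's centre lies when it is seated: stand frame x = +72.5, y = 0, z = 57.5 mm (the roller has about 1 mm of play along x).
- keeper (a joint): Angle of the keeper, a level steel bar on an upright hinge left of the ramp's top end. 0: points straight downhill, outside the left rail; negative: outwards, away from the ramp; grows as it swings in over the ramp; 1.571 (its end stop): square across the ramp, fully shut, 3 to 4 mm downhill of the seated roller. Starts at -0.5 to 0. Stays where left; turns with 0.03 N m (under 1 N at the stud).
- keeper_stud (a point): The black upright stud on the bar, 75 mm from the hinge axis, 10 mm in diameter, from the bar's top to 87 mm above the table; the point is on its axis at 75 mm. Push it sideways with a fingertip, from the side away from the ramp.
- keeper_hinge (a point): Point on the keeper's upright hinge axis, 75 mm above the table: stand frame x = +36, y = +85 mm. The bar reaches 85 mm from this axis, is 10 mm wide and lies 55.5 to 64.5 mm above the table.
- thread_spool: Bystander: thread spool standing upright, 27 mm across, 52 mm tall, origin under its centre.
- wax: Bystander: small wax block, 26 x 42 x 14 mm, origin under its centre.
- bobbin: Bystander: bobbin lying flat, 21 mm across, 11 mm high, origin under its centre.
- chalk: Bystander: flat triangular tailor's chalk, 35 x 39 x 8 mm, origin under its centre.
- finger_thimble: Bystander: thimble, 19 mm across, 22 mm high, origin under its centre.

How it is judged:
On the way, in this order (a step that is already met when the one before it is completed fails the run):
1. the roller is up in the seat against the stop, the keeper still open (x of roller in the frame of stand between 0.066 and 0.08 m and z of roller in the frame of stand between 0.052 and 0.0625 m and angle between the y axis of roller and the y axis of stand, either way round below 0.12 rad and value of joint keeper below 1.2 rad), for 0.2 s.
2. the keeper bar is fully shut behind the roller (x of roller in the frame of stand between 0.066 and 0.08 m and z of roller in the frame of stand between 0.052 and 0.0625 m and angle between the y axis of roller and the y axis of stand, either way round below 0.12 rad and value of joint keeper above 1.45 rad), for 0.2 s.
At the end, for the whole second after the job is handed in: The roller rests in the seat: in the stand's frame its centre is at x 66 to 80 mm and z 52 to 62.5 mm, its axis within 0.12 rad of square to the ramp, slower than 20 mm/s; the keeper's angle is over 1.45 rad (all of step 2 and linear speed of roller below 0.02 m/s); the robot touches nothing.
It fails at once if the roller runs free: faster than 0.35 m/s (rolling back down the ramp or flung up it) (linear speed of roller above 0.35 m/s).
It fails at once if the roller is lifted: its centre more than 45 mm from the ramp's plane (it is 28 mm while rolling on it, up to 31 mm elsewhere on the stand) (z of roller in the frame of ramp above 0.045 m).
It fails at once if the roller is squeezed or shoved: more than 35 N from the fingers (contact force between the fingers and roller above 35 N).
It fails at once if one of the small sewing things (spool, wax, bobbin, chalk, thimble) is moved by more than 15 mm (distance of any of thread_spool, wax, bobbin, chalk, finger_thimble from where it was at the start of the episode above 0.015 m).
It also fails if it takes over 58 s, if anything falls off the work surface, if the arm or the gripper's body presses on something with over 40 N, if the wrist force passes 120 N, or if a joint passes its speed limit or range.

ROBOT

A 6-joint arm with a two-finger parallel gripper is mounted at the origin on a cart in front of the work surface, level with it; the furniture and walls round the work are solid. World frame = base frame: x ahead of the robot, y to its left, z up, the work surface at z = 0. Lengths are in m, angles in rad, forces in N, time in s.
With the tool pointing down it reaches from about 0.35 to 0.975 m from the base axis. Payload 4.9 kg.
Tool frame: the origin (TCP) lies midway between the tips of the shut fingers; the grasp point (between the pads) lies 19 mm behind it; z points along the fingers, y is the line along which they close (so a half turn about z gives the same grasp; the last joint's range is limited). The gripper opens to 85 mm and grips with 20 to 120 N. Pads are 22 mm wide; open, the fingers measure 114 mm over their backs; the gripper's body (76 mm by 85 mm) begins 54 mm behind the grasp point. The pads swing forward as they close: fully open they stand 13 mm farther back than shut.
Start: joints at [1.062, 0.053, 1.613, -0, 1.476, -0.119], TCP at [0.237, 0.578, 0.231] pointing down, gripper open.
Joint ranges: [-3.01, 3.01], [-1.01, 2.22], [0.06, 2.58], [-1.02, 4.17], [0.09, 2.62], [-3.14, 3.14]. Speed limits (rad/s): [2.57, 2.57, 3.14, 3.14, 3.14, 3.14].

INTERFACE

Orientations are given as a 3x3 rotation matrix whose columns are the frame's x, y, z axes.
In Python, from cell import telemetry, imaging, bot gives the robot as it stands. The module is installed in compiled form; this text tells all that it offers.
- The arm moves only by the shell command python3 -m handwheel 'ROWS' [OPENING] [FORCE]. ROWS is JSON, a list of rows, each a list of 2 entries, a list of its own where there are three numbers: the shift along the tool's x, y, z normalised to -1 to 1, where 1 is 0.1 m, then the turn, a rotation vector about the tool's x, y, z normalised to -1 to 1, where 1 is pi/4 rad. In form: [[[dx, dy, dz], [ax, ay, az]], ...]. A call has 1 to 12 rows; each row is the pose to reach, as a shift and turn from the pose commanded when the call began, along the tool's axes at that moment; what a row does not reach only later rows make up. A row lasts 1/12 s, in which the tool goes at most 41.7 mm and 7.16 degrees, less where a joint would pass 70% of its speed; a pose out of reach is approached as far as the arm can. A call with a number of a shift or a turn outside -1 to 1 is refused whole. A call with a gripper value outside its range is refused whole. OPENING is the opening in per cent of the stroke, from 0 (shut) to 100 (fully open), set as the call begins (- or left out, the last holds). The fingers move at their own pace and stop on an object; FORCE is the grip in N (left out, the last holds). Time passes only in rows, so rows that repeat a pose let the fingers close. It gives the time, the measured TCP pose, the force, the opening and the grip force at its end, in the units of the state.
- telemetry.observe(): the state, without advancing time (a new reading comes with each control period).
- imaging.snapshot(name): name is "side" or "top"; returns the picture (400x640x3 uint8, red, green, blue); there is no depth.
- imaging.camera_model(name): a dict with "fx", "fy", "cx", "cy" (pixels), "extrinsics" (4x4, takes a point from world to camera coordinates). Camera axes: x right, y up, looking along -z (the intrinsics and any distortion apply to the point x, -y, -z); pixel columns grow to the right and rows downward; lengths in m; the calibration is good to about 2 mm. A picture is of the moment at which its call begins. camera_model takes no time and is no camera call.
- bot.sign_off(): hands the job in; it is judged then, once.
The state is a dict: "clock": time; "joint_pos": joint angles; "joint_vel": joint speeds; "joint_efforts": joint torques, N m; "eef_pos": TCP position; "eef_rot": TCP orientation; "ft_force": force on the tool from outside, world axes, zero at the start; "wrist_torque": the same for the moment, N m; "grip_width": finger opening in m; "grip_force": force on a finger pad.
Only numpy, scipy, OpenCV 4.12 (cv2) and the standard library are available. Lean on these libraries where they do the work, as an engineer would, in place of code of your own. Each camera call takes 0.05 s, during which the arm holds its last target. There are 200 camera calls.

## Working session

There is one attempt and no reset: what is moved stays moved. The work goes in short steps, Python scripts to look and compute and a shell command to move; the robot and the scene stay as the last step left them, time stands still between calls to the robot, and variables do not carry over. Pictures are saved under pics/ and viewed, at most 10 in all, crops included, and the job is handed in when it is done.

```bash
mkdir -p pics; python3 - <<'E'
from cell import telemetry, imaging
import cv2,numpy as np
for n in("top","side"):
    im=imaging.snapshot(n); cv2.imwrite(f"pics/{n}0.png",cv2.resize(im[:,:,::-1],(800,500),interpolation=cv2.INTER_CUBIC)); cv2.imwrite(f"/tmp/{n}_raw.png",im[:,:,::-1])
    c=imaging.camera_model(n); print(n,{k:np.round(v,4).tolist() for k,v in c.items()})
s=telemetry.observe();print(s["clock"],s["eef_pos"],np.round(s["eef_rot"],3).tolist(),s["grip_width"])
E
```

```text
top {'fx': 381.2467, 'fy': 381.2467, 'cx': 316.9737, 'cy': 193.0596, 'extrinsics': [[0.0006, -0.9997, -0.0233, 0.2028], [0.9958, -0.0015, 0.0914, -0.5693], [-0.0914, -0.0232, 0.9955, -0.8526], [0.0, 0.0, 0.0, 1.0]]}
side {'fx': 422.4369, 'fy': 422.4369, 'cx': 316.5107, 'cy': 200.9833, 'extrinsics': [[0.9779, -0.2092, 0.0054, -0.5188], [0.103, 0.5033, 0.8579, -0.2181], [-0.1822, -0.8384, 0.5137, -0.6419], [0.0, 0.0, 0.0, 1.0]]}
0.1 [0.23723172 0.57761706 0.23017142] [[-0.925, 0.38, -0.001], [0.38, 0.925, -0.002], [0.0, -0.002, -1.0]] 0.08522429954235253
```

View pics/top0.png

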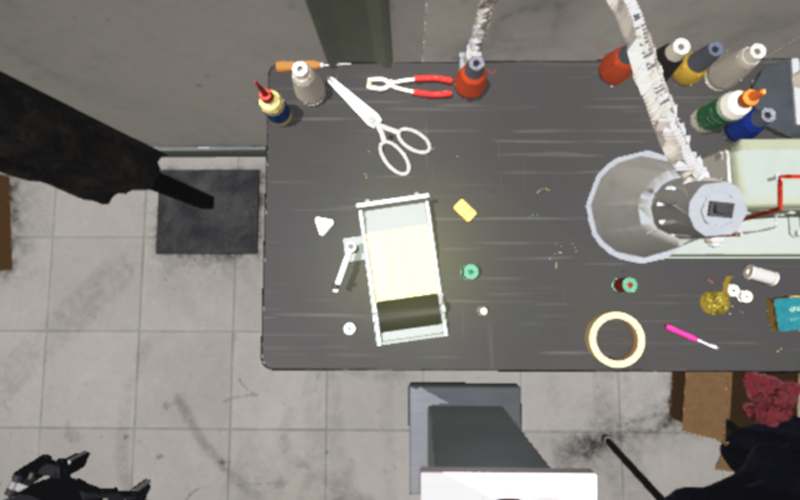

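View pics/side0.png

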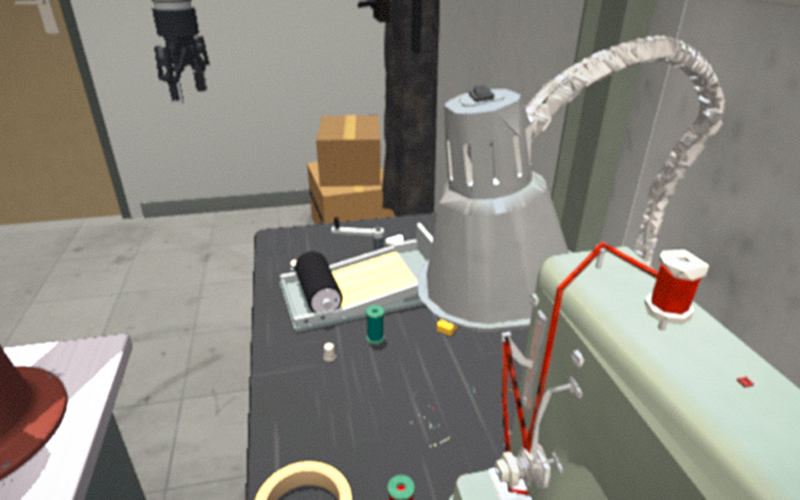

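The top picture shows the stand from about (412,338) at its low end to (394,200) at the stop plate. The roller is at (411,313), and the keeper bar points downhill-left with its stud end near (337,290). Next I'll enlarge that area.

```bash
python3 - <<'E'
import cv2
im=cv2.imread("/tmp/top_raw.png")[148:284,240:400]
cv2.imwrite("pics/topc.png",cv2.resize(im,None,fx=4.4,fy=4.4,interpolation=cv2.INTER_CUBIC))
E
```

```text
(no output)
```

View pics/topc.png

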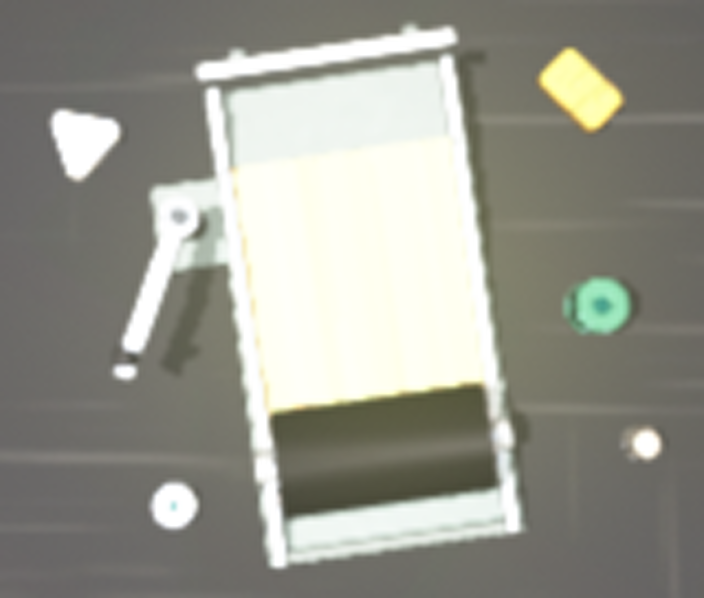

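```bash
cat > h.py <<'E'
import numpy as np
from cell import imaging
from scipy.optimize import least_squares
def proj(P,n="top"):
    c=imaging.camera_model(n);E=np.array(c["extrinsics"]);q=np.atleast_2d(P)@E[:3,:3].T+E[:3,3]
    return np.c_[c["cx"]+c["fx"]*q[:,0]/-q[:,2],c["cy"]-c["fy"]*q[:,1]/-q[:,2]]
def unproj(uv,z,n="top"):
    return least_squares(lambda p:(proj([p[0],p[1],z],n)-uv).ravel(),[.4,.1]).x
def crop(uv): return np.asarray(uv,float)/4.4+[240,148]-.386
def S2W(T,p):
    x,y,a=T;p=np.atleast_2d(p);return np.c_[x+np.cos(a)*p[:,0]-np.sin(a)*p[:,1],y+np.sin(a)*p[:,0]+np.cos(a)*p[:,1],p[:,2]]
E
python3 - <<'E'
from h import *
S=np.array([[103,68,78],[103,-68,78],[60,57,32],[60,-57,32],[-147,66,19],[-147,-66,19],[36,85,66]])/1e3
U=crop([[198,72],[457,36],[232,170],[450,137],[277,566],[523,528],[180,216]])
r=least_squares(lambda T:(proj(S2W(T,S))-U).ravel(),[.4,.1,0.1]);print(r.x,np.round(r.fun,1))
T=r.x;np.save("T.npy",T)
def W2S(p):
    d=np.array(p)-T[:2];c,s=np.cos(T[2]),np.sin(T[2]);return np.round([c*d[0]+s*d[1],-s*d[0]+c*d[1]],4)
print("roller mid",W2S(unproj(crop([384,449]),.045)))
st=unproj(crop([126,355]),.085);print("stud",st,W2S(st),"ang",(W2S(st)-[.036,.085]))
for n,u,z in [("chalk",(83,143),.008),("bobbin",(174,505),.011),("wax",(581,89),.014),("spool",(602,306),.052),("thimble",(645,443),.022)]:print(n,W2S(unproj(crop(u),z)))
for p in [[-.1,0,.038],[-.14,0,.05],[.0725,0,.0575],[.036,.085,.075]]:print(p,S2W(T,p))
E
```

```text
[0.53490757 0.19312879 0.14577788] [-1.2  1.   1.1  0.1  0.5 -0.4 -0.2 -0.2 -0.6 -0.4  0.5 -0.1 -0.  -0.1]
roller mid [-0.095   0.0006]
stud [0.48832913 0.30595898] [-0.0297  0.1184] ang [-0.0657  0.0334]
chalk [0.0885 0.1378]
bobbin [-0.11    0.1148]
wax [ 0.077  -0.1316]
spool [-0.0395 -0.1192]
thimble [-0.1127 -0.134 ]
[-0.1, 0, 0.038] [[0.43596825 0.17860258 0.038     ]]
[-0.14, 0, 0.05] [[0.39639252 0.1727921  0.05      ]]
[0.0725, 0, 0.0575] [[0.60663858 0.2036603  0.0575    ]]
[0.036, 0.085, 0.075] [[0.55817845 0.28245665 0.075     ]]
```

The stand pose is fitted (yaw 0.146 rad), the roller is at x ≈ -96 mm, and the keeper is at about -0.47 rad. I'll start moving, opening the fingers halfway so they give two contacts behind the roller.

```bash
cat > go.py <<'E'
import sys;from h import *;from cell import telemetry
T=np.load("T.npy");s=telemetry.observe();R=np.array(s["eef_rot"]);p=np.array(s["eef_pos"])
d=p[:2]-T[:2];c,q=np.cos(T[2]),np.sin(T[2])
print("t",round(s["clock"],2),"stand pos mm",np.round([1e3*(c*d[0]+q*d[1]),1e3*(-q*d[0]+c*d[1]),1e3*p[2]],1),"yaw err",round(np.arctan2(R[1,1],R[0,1])-np.pi/2-T[2],3),"F",np.round(s["ft_force"],1),"w",round(s["grip_width"],3))
if len(sys.argv)>3:
    g=S2W(T,np.array([float(v) for v in sys.argv[1:4]])/1e3)[0];print("shift units",np.round(R.T@(g-p)/.1,3))
E
python3 -m handwheel '[[[-0.91,-1,0],[0,0,-0.682]],[[-0.91,-1,0],[0,0,-0.682]],[[-0.91,-1,0],[0,0,-0.682]],[[-0.91,-1,0],[0,0,-0.682]],[[-0.91,-1,0],[0,0,-0.682]],[[-0.91,-1,0],[0,0,-0.682]],[[-0.91,-1,0],[0,0,-0.682]]]' 50
python3 go.py -150 0 120
```

```text
clock: 0.68
eef_pos: [0.2836, 0.4508, 0.231]
eef_rot: [[-0.99, -0.144, -0.0], [-0.144, 0.99, -0.0], [0.0, -0.0, -1.0]]
ft_force: [0.2, -0.1, -0.4]
grip_width: 0.0427
grip_force: 0.0
t 0.68 stand pos mm [-211.2  291.4  231. ] yaw err -0.002 F [ 0.2 -0.1 -0.4] w 0.043
shift units [-0.617 -2.913  1.11 ]
```

```bash

python3 -m handwheel '[[[-0.21,-1,0],[0,0,0]],[[-0.21,-1,0],[0,0,0]],[[-0.21,-1,0],[0,0,0]],[[-0.21,-1,0],[0,0,0]]]' >/dev/null
python3 -m handwheel '[[[-0.21,-1,0.1],[0,0,0]],[[-0.21,-1,0.1],[0,0,0]],[[-0.21,-1,0.1],[0,0,0]],[[-0.21,-1,0.1],[0,0,0]]]' >/dev/null
python3 -m handwheel '[[[-0.19,-0.91,1],[0,0,0]],[[-0.19,-0.91,1],[0,0,0]],[[-0.19,-0.91,1],[0,0,0]],[[-0.19,-0.91,1],[0,0,0]],[[-0.19,-0.91,1],[0,0,0]],[[-0.19,-0.91,1],[0,0,0]]]' >/dev/null
python3 go.py -152 0 60
```

```text
t 1.85 stand pos mm [-149.8    1.8  121.7] yaw err -0.0 F [ 0.5 -0.1  0.7] w 0.043
shift units [ 0.022 -0.018  0.617]
```

```bash

python3 -m handwheel '[[[0.02,-0.02,0.3],[0,0,0]],[[0.02,-0.02,0.6],[0,0,0]],[[0.02,-0.02,0.75],[0,0,0]],[[0.02,-0.02,0.75],[0,0,0]],[[0.02,-0.02,0.75],[0,0,0]]]' >/dev/null
python3 go.py -152 0 32
python3 - <<'E'
from cell import imaging
import cv2,numpy as np
a=imaging.snapshot("top")[148:284,260:380];b=imaging.snapshot("side")[170:280,190:360]
a=cv2.resize(a,(400,453),interpolation=3);b=cv2.resize(b,(400,259),interpolation=3)
o=np.zeros((453,800,3),np.uint8);o[:,:400]=a;o[:259,400:]=b
cv2.imwrite("pics/c1.png",o[:,:,::-1])
E
```

```text
t 2.27 stand pos mm [-1.512e+02  1.000e-01  4.770e+01] yaw err 0.002 F [0.6 0.8 0.5] w 0.043
shift units [ 0.008 -0.001  0.157]
```

View pics/c1.png

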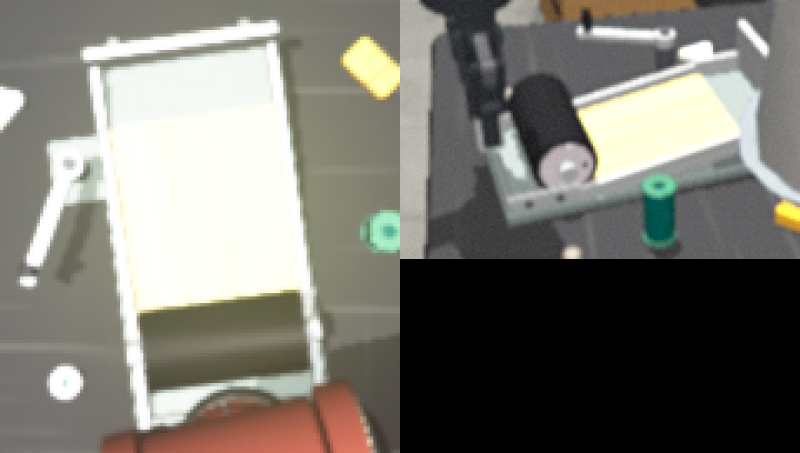

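The fingers sit behind the roller over the lip, with a clear gap and nothing touching. Next I'll lower to centre height and advance slowly.

```bash

python3 -m handwheel '[[[0,0,0.08],[0,0,0]],[[0,0,0.15],[0,0,0]],[[-0.03,0,0.15],[0,0,0]],[[-0.06,0,0.15],[0,0,0]],[[-0.09,0,0.15],[0,0,0]],[[-0.12,0,0.15],[0,0,0]],[[-0.15,0,0.15],[0,0,0]],[[-0.18,0,0.15],[0,0,0]],[[-0.21,0,0.15],[0,0,0]],[[-0.24,0,0.145],[0,0,0]],[[-0.27,0,0.14],[0,0,0]],[[-0.30,0,0.135],[0,0,0]]]'
python3 go.py -100 0 37
```

```text
clock: 3.37
eef_pos: [0.4143, 0.174, 0.0327]
eef_rot: [[-0.989, -0.145, -0.001], [-0.145, 0.989, -0.0], [0.001, -0.0, -1.0]]
ft_force: [-2.7, -0.4, 1.1]
grip_width: 0.0431
grip_force: 1.0
t 3.37 stand pos mm [-122.1   -1.4   32.7] yaw err 0.0 F [-2.7 -0.4  1.1] w 0.043
shift units [-0.221  0.014 -0.043]
```

```bash

python3 -m handwheel '[[[-0.04,0,-0.006],[0,0,0]],[[-0.09,0,-0.013],[0,0,0]],[[-0.14,0,-0.02],[0,0,0]],[[-0.19,0,-0.028],[0,0,0]],[[-0.24,0,-0.035],[0,0,0]],[[-0.29,0,-0.042],[0,0,0]],[[-0.34,0,-0.05],[0,0,0]],[[-0.39,0,-0.057],[0,0,0]],[[-0.44,0,-0.064],[0,0,0]],[[-0.49,0,-0.072],[0,0,0]],[[-0.53,0,-0.077],[0,0,0]],[[-0.56,0,-0.082],[0,0,0]]]' >/dev/null
python3 go.py 0 0 50
python3 - <<'E'
from cell import imaging
import cv2,numpy as np
a=imaging.snapshot("top")[148:284,260:380];b=imaging.snapshot("side")[170:280,190:360]
a=cv2.resize(a,(400,453),interpolation=3);b=cv2.resize(b,(400,259),interpolation=3)
o=np.zeros((453,800,3),np.uint8);o[:,:400]=a;o[:259,400:]=b
cv2.imwrite("pics/c2.png",o[:,:,::-1])
E
```

```text
t 4.37 stand pos mm [-65.4  -1.3  41.2] yaw err 0.0 F [-2.4 -0.6  0.9] w 0.043
shift units [-0.654  0.013 -0.088]
```

View pics/c2.png

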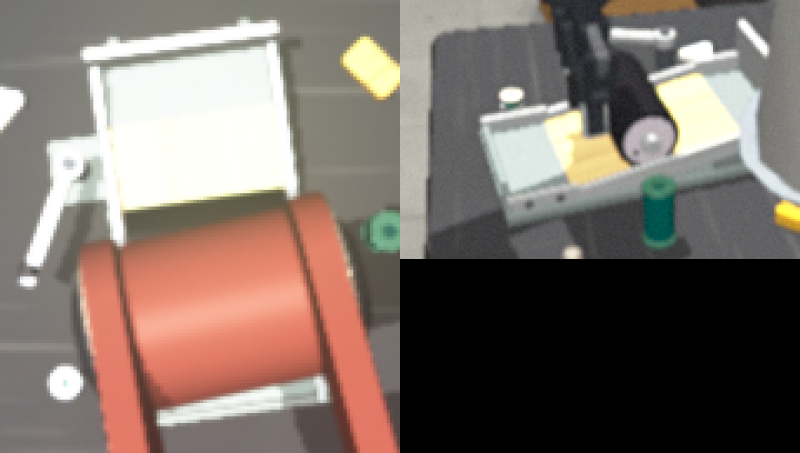

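The roller is square on the ramp and held by both fingers, so I'll keep pushing.

```bash

python3 -m handwheel '[[[-0.04,0,-0.006],[0,0,0]],[[-0.09,0,-0.013],[0,0,0]],[[-0.14,0,-0.02],[0,0,0]],[[-0.19,0,-0.028],[0,0,0]],[[-0.24,0,-0.035],[0,0,0]],[[-0.29,0,-0.042],[0,0,0]],[[-0.34,0,-0.05],[0,0,0]],[[-0.39,0,-0.057],[0,0,0]],[[-0.44,0,-0.064],[0,0,0]],[[-0.49,0,-0.072],[0,0,0]],[[-0.53,0,-0.077],[0,0,0]],[[-0.56,0,-0.082],[0,0,0]]]' >/dev/null
python3 go.py 0 0 50
python3 -m handwheel '[[[-0.03,0,-0.005],[0,0,0]],[[-0.06,0,-0.01],[0,0,0]],[[-0.09,0,-0.014],[0,0,0]],[[-0.12,0,-0.018],[0,0,0]],[[-0.15,0,-0.022],[0,0,0]],[[-0.18,0,-0.026],[0,0,0]],[[-0.21,0,-0.03],[0,0,0]],[[-0.24,0,-0.034],[0,0,0]],[[-0.26,0,-0.034],[0,0,0]],[[-0.28,0,-0.034],[0,0,0]]]' >/dev/null
python3 go.py 30 0 52
```

```text
t 5.47 stand pos mm [-9.4 -1.3 49.4] yaw err 0.0 F [-2.  -0.4  1.4] w 0.042
shift units [-0.094  0.013 -0.006]
t 6.3 stand pos mm [18.4 -1.3 52.7] yaw err 0.0 F [-1.3 -0.2  0.9] w 0.043
shift units [-0.116  0.013  0.007]
```

```bash

python3 -m handwheel '[[[-0.02,0,0],[0,0,0]],[[-0.04,0,0],[0,0,0]],[[-0.06,0,0],[0,0,0]],[[-0.08,0,0],[0,0,0]],[[-0.1,0,0],[0,0,0]],[[-0.11,0,0],[0,0,0]],[[-0.11,0,0],[0,0,0]],[[-0.11,0,0],[0,0,0]]]' >/dev/null
python3 go.py
python3 - <<'E'
from cell import imaging
import cv2,numpy as np
a=imaging.snapshot("top")[148:284,260:380];b=imaging.snapshot("side")[170:280,190:360]
a=cv2.resize(a,(400,453),interpolation=3);b=cv2.resize(b,(400,259),interpolation=3)
o=np.zeros((453,800,3),np.uint8);o[:,:400]=a;o[:259,400:]=b
cv2.imwrite("pics/c3.png",o[:,:,::-1])
E
```

```text
t 6.97 stand pos mm [28.9 -1.3 52.6] yaw err 0.0 F [-0.2 -0.   1.1] w 0.043
```

View pics/c3.png

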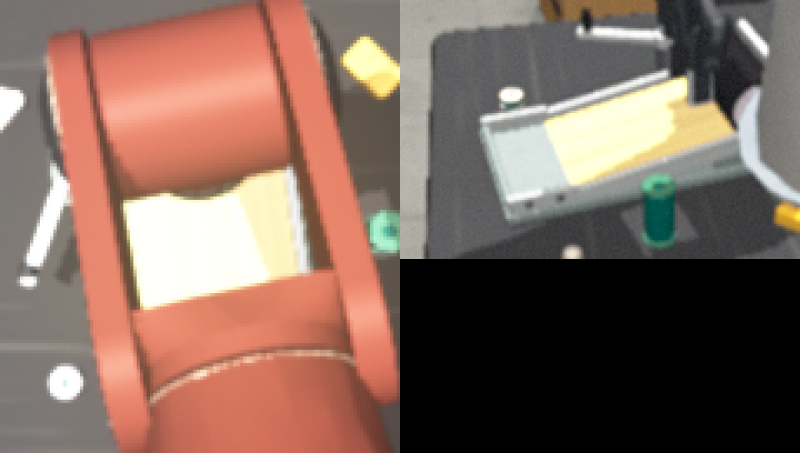

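The roller is mostly hidden, so I'll feel for it against the stop in small steps.

```bash

python3 -m handwheel '[[[-0.01,0,0],[0,0,0]],[[-0.02,0,0],[0,0,0]],[[-0.03,0,0],[0,0,0]],[[-0.03,0,0],[0,0,0]]]' >/dev/null
python3 go.py
python3 -m handwheel '[[[-0.01,0,0],[0,0,0]],[[-0.02,0,0],[0,0,0]],[[-0.02,0,0],[0,0,0]]]' >/dev/null
python3 go.py
```

```text
t 7.4 stand pos mm [32.1 -1.3 52.7] yaw err 0.0 F [-1.  -0.5 -0.5] w 0.043
t 7.65 stand pos mm [33.2 -1.4 52.4] yaw err -0.0 F [-4.1 -1.4  2.2] w 0.043
```

```bash

python3 -m handwheel '[[[0.02,0,0],[0,0,0]],[[0.04,0,0],[0,0,0]],[[0.06,0,0],[0,0,0]],[[0.09,0,0],[0,0,0]],[[0.12,0,0],[0,0,0]],[[0.12,0,0],[0,0,0]],[[0.12,0,0],[0,0,0]]]' >/dev/null
python3 go.py
python3 - <<'E'
from cell import imaging
import cv2
b=imaging.snapshot("side")[150:270,260:400]
cv2.imwrite("pics/c4.png",cv2.resize(b,None,fx=4,fy=4,interpolation=3)[:,:,::-1])
E
```

```text
t 8.23 stand pos mm [21.8 -1.3 52.6] yaw err 0.0 F [0.1 0.7 0.1] w 0.043
```

View pics/c4.png

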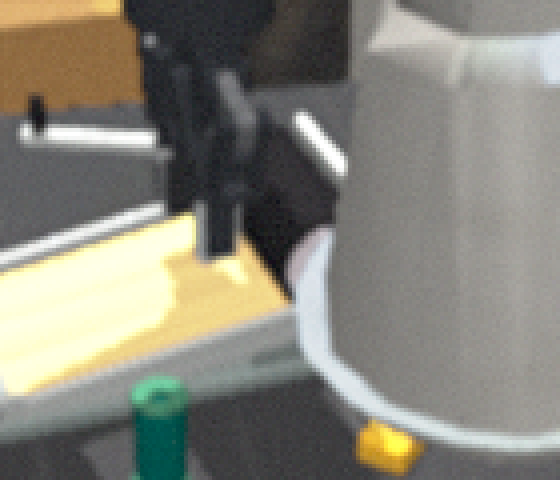

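The force is zero, a gap is visible, and the roller stays up in the seat. I'll lift clear, shut the fingers and go outside the keeper stud.

```bash

python3 -m handwheel '[[[0,0,-0.3],[0,0,0]],[[0,0,-0.6],[0,0,0]],[[0,0,-0.8],[0,0,0]],[[0.2,0.3,-0.8],[0,0,0]],[[0.4,0.6,-0.8],[0,0,0]],[[0.53,0.9,-0.8],[0,0,0]],[[0.53,0.9,-0.8],[0,0,0]]]' >/dev/null
python3 -m handwheel '[[[0,0.3,0],[0,0,0]],[[0,0.6,0],[0,0,0]],[[0,0.66,0],[0,0,0]],[[0,0.66,0],[0,0,0]]]' 0 >/dev/null
python3 go.py -32 152 73
python3 - <<'E'
from h import *
import cv2
a=imaging.snapshot("top")[148:284,240:400]
cv2.imwrite("pics/c5.png",cv2.resize(a,None,fx=4.4,fy=4.4,interpolation=3)[:,:,::-1])
E
```

```text
t 9.2 stand pos mm [-31.  155.8 132.7] yaw err 0.003 F [-0.1  0.  -0. ] w 0.0
shift units [ 0.011 -0.038  0.597]
```

View pics/c5.png

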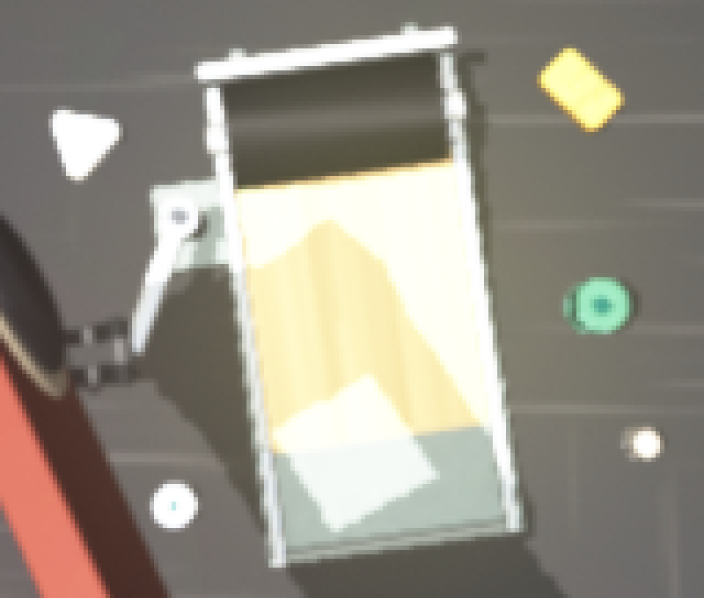

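The roller is seated square against the stop plate, with its upper edge at about (335,75). The fingers are outside the stud, so I'll descend and push it in.

```bash

python3 -m handwheel '[[[0.03,-0.02,0.2],[0,0,0]],[[0.03,-0.02,0.4],[0,0,0]],[[0.03,-0.02,0.6],[0,0,0]],[[0.03,-0.02,0.6],[0,0,0]],[[0.03,-0.02,0.6],[0,0,0]]]' >/dev/null
python3 go.py
python3 -m handwheel '[[[0,-0.08,0],[0,0,0]],[[0,-0.16,0],[0,0,0]],[[0,-0.24,0],[0,0,0]],[[0,-0.32,0],[0,0,0]],[[0.01,-0.40,0],[0,0,0]],[[0.02,-0.48,0],[0,0,0]],[[0.02,-0.54,0],[0,0,0]],[[0.02,-0.6,0],[0,0,0]],[[0.02,-0.66,0],[0,0,0]],[[0,-0.72,0],[0,0,0]],[[-0.02,-0.78,0],[0,0,0]],[[-0.02,-0.8,0],[0,0,0]]]' >/dev/null
python3 go.py -20 50 73
```

```text
t 9.67 stand pos mm [-34.9 151.   71.3] yaw err -0.001 F [-0.8 -0.2  0.7] w 0.0
t 10.67 stand pos mm [-31.7  71.8  72.6] yaw err -0.001 F [ 0.6  1.  -0.5] w -0.0
shift units [-0.117 -0.218 -0.004]
```

```bash

python3 -m handwheel '[[[-0.03,-0.06,0],[0,0,0]],[[-0.06,-0.12,0],[0,0,0]],[[-0.09,-0.17,0],[0,0,0]],[[-0.12,-0.21,0],[0,0,0]],[[-0.12,-0.21,0],[0,0,0]]]' >/dev/null
python3 go.py
python3 - <<'E'
from h import *
import cv2,numpy as np
a=imaging.snapshot("top")[148:284,260:380];b=imaging.snapshot("side")[150:270,240:380]
o=np.zeros((453,800,3),np.uint8);o[:,:400]=cv2.resize(a,(400,453),interpolation=3);o[:343,400:]=cv2.resize(b,(400,343),interpolation=3)
cv2.imwrite("pics/c6.png",o[:,:,::-1])
E
```

```text
t 11.08 stand pos mm [-19.3  50.9  72.8] yaw err -0.001 F [ 0.2 -0.2  0.4] w 0.0
```

View pics/c6.png

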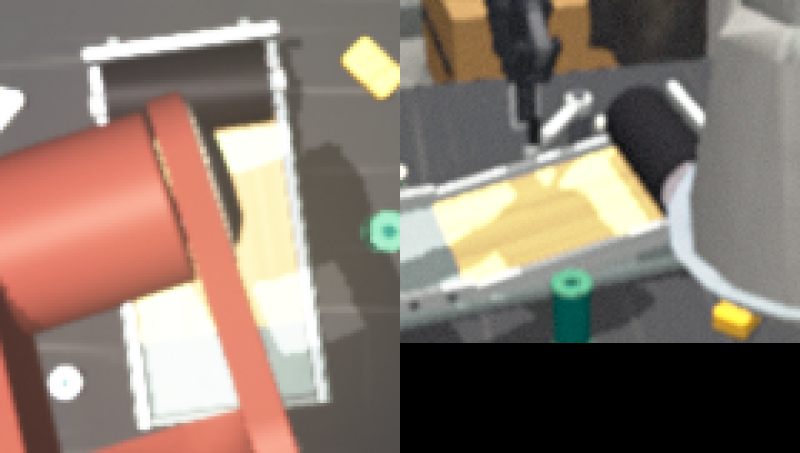

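```bash
python3 - <<'E'
from h import *
T=np.load("T.npy")
f=lambda p:np.round((proj(S2W(T,np.array(p)/1e3),"side")[0]-[240,150])*400/140+[400,0])
print("hinge",f([36,85,64]),"tcp",f([-19,51,73]))
for t in (.2,.4,.6,.8,1.0): print(t,f([36-85*np.cos(t),85-85*np.sin(t),62]),f([36-75*np.cos(t),85-75*np.sin(t),87]))
E
```

```text
hinge [578.  99.] tcp [523. 121.]
0.2 [481. 130.] [491.  97.]
0.4 [493. 139.] [502. 105.]
0.6 [509. 147.] [516. 112.]
0.8 [528. 153.] [533. 117.]
1.0 [550. 157.] [553. 120.]
```

The bar tip at (530,153) matches 0.8 rad. I'll step round to the stud's downhill side and push uphill.

```bash

python3 -m handwheel '[[[0,0.08,0],[0,0,0]],[[0.15,0.08,0],[0,0,0]],[[0.33,0.08,0],[0,0,0]],[[0.33,0.08,0],[0,0,0]],[[0.33,-0.1,0],[0,0,0]],[[0.33,-0.26,0],[0,0,0]],[[0.33,-0.26,0],[0,0,0]],[[0.33,-0.26,0],[0,0,0]]]' >/dev/null
python3 go.py
python3 -m handwheel '[[[-0.08,0,0],[0,0,0]],[[-0.16,0,0],[0,0,0]],[[-0.22,-0.02,0],[0,0,0]],[[-0.28,-0.05,0],[0,0,0]],[[-0.34,-0.08,0],[0,0,0]],[[-0.40,-0.1,0],[0,0,0]],[[-0.46,-0.12,0],[0,0,0]],[[-0.52,-0.13,0],[0,0,0]],[[-0.58,-0.14,0],[0,0,0]],[[-0.63,-0.14,0],[0,0,0]],[[-0.66,-0.14,0],[0,0,0]],[[-0.66,-0.14,0],[0,0,0]]]' >/dev/null
python3 go.py 20 10 73
```

```text
t 11.85 stand pos mm [-52.7  25.7  72.8] yaw err -0.001 F [0.7 0.1 0.4] w -0.0
t 12.85 stand pos mm [13.8 11.8 72.9] yaw err -0.0 F [ 0.8 -0.4  0.4] w 0.0
shift units [-0.062 -0.018 -0.001]
```

```bash

python3 -m handwheel '[[[-0.03,0,0],[0,0,0]],[[-0.05,0,0],[0,0,0]],[[-0.06,0,0],[0,0,0]],[[-0.06,0,0],[0,0,0]]]' >/dev/null
python3 go.py
python3 -m handwheel '[[[-0.01,0,0],[0,0,0]],[[-0.02,0,0],[0,0,0]],[[-0.02,0,0],[0,0,0]]]' >/dev/null
python3 go.py
```

```text
t 13.18 stand pos mm [19.1 11.7 72.7] yaw err 0.0 F [-0.1  0.2 -1. ] w -0.0
t 13.43 stand pos mm [19.5 11.7 72.4] yaw err 0.0 F [-7.  -1.   4.2] w 0.0
```

That is 7 N against the end stop, so the keeper is shut. I'll back off, lift away and check.

```bash

python3 -m handwheel '[[[0,0,0],[0,0,0]],[[0,0,0],[0,0,0]],[[0.1,0,0],[0,0,0]],[[0.25,0,0],[0,0,0]],[[0.4,0,-0.1],[0,0,0]],[[0.6,0,-0.4],[0,0,0]],[[0.8,0,-0.7],[0,0,0]],[[1,0,-1],[0,0,0]],[[1,0,-1],[0,0,0]]]' >/dev/null
python3 -m handwheel '[[[0,0.3,0],[0,0,0]],[[0,0.6,0],[0,0,0]],[[0,0.9,0],[0,0,0]],[[0,1,0],[0,0,0]],[[0,1,0],[0,0,0]],[[0,1,0],[0,0,0]]]' >/dev/null
python3 go.py
python3 - <<'E'
from h import *
import cv2
T=np.load("T.npy")
a=imaging.snapshot("top")[148:284,240:400]
cv2.imwrite("pics/c7.png",cv2.resize(a,None,fx=4.4,fy=4.4,interpolation=3)[:,:,::-1])
for t in (1.3,1.45,1.571): print(t,np.round((proj(S2W(T,np.array([[36-75*np.cos(t),85-75*np.sin(t),87]])/1e3))[0]-[240,148])*4.4))
E
```

```text
t 14.68 stand pos mm [-79.4 111.5 172.3] yaw err 0.001 F [-0.5 -0.4 -0.2] w -0.0
1.3 [325. 229.]
1.45 [326. 206.]
1.571 [324. 188.]
```

View pics/c7.png

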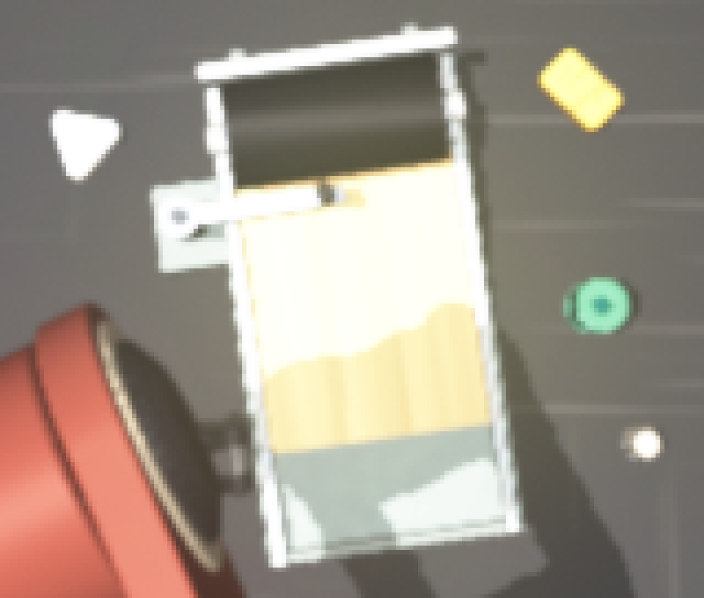

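The stud is at about (327,190), which matches 1.57 rad. The roller is seated, the sewing things are where they were, and the arm is clear.

```bash
python3 -c "
from cell import bot
print(bot.sign_off())"
```

```text
the job is handed in; nothing more can be done
None
```

The roller is in its seat against the stop plate, the keeper is fully shut behind it, the sewing things look undisturbed, and the job is handed in (robot clock about 15 s; the verdict was not shown).

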